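# Load the rocking finishing tray with the matching pair of finials

### The job

Load the rocking tray for finishing: stand the two large matching round finials in it, one in each of its two end pans and as near the middle of the pan as you can, so that the tray stays level. Keep the finials upright all the way; the other castings and tools on the bench are not needed.

Things in the scene. Friction and masses are not known exactly. Their poses are not given: they have to be found in the camera images.
- finial_a_centre (a point): Centre (half-way up, on the axis; z up) of one of the two matching large finials: plain grey cast metal, round, upright, 84 mm tall, 0.4 kg. Its underside is 42 mm below this point. Round foot 48 mm across and 12 mm high; above it a straight stem 34 mm across from 15 to 68 mm above the underside, then a domed top.
- finial_b_centre (a point): Centre of the other large finial, identical to the first; either may go in either pan. A much smaller round finial (52 mm tall) and a square cap (50 mm tall) of the same grey metal stand beside the pair and are not wanted.
- tray: Rocking steel tray, 92 mm (x) by 288 mm (y). Origin: middle of the pivot axis, 85 mm above the bench; it rocks about its own x; z is up when level. Two end pans, each 84 mm (x) by 80 mm (y) inside, rims 12 mm high; pan centres lie 100 mm either way along y, pan floors 35 mm below the origin. Side ears at y = 0, 46 to 50 mm out along x, rise 10 mm above the origin.
- stand: Fixed dark steel stand of the tray, origin on the bench under the pivot, axes as the level tray's. Two uprights at y = 0, 62 to 70 mm out along x, reach 98 mm above the bench. A soft spring (2.5 N m per rad) keeps the empty tray level; one finial alone tips it about 7 degrees to a stop (the empty pan then stands 12 mm higher); the pair brings it level again.
Not all that is in view belongs to the job. What is shaped like the part that bears finial_a_centre but purple is not meant.

How it is judged:
At the end, for the whole second after the job is handed in: One large finial stands upright (within 10 degrees) on the floor of each end pan, its axis within 25 mm of the pan's centre along both tray axes, the tray is level within 4 degrees, and all is released and at rest (((y of finial_a_centre in the frame of tray above 0.075 m and y of finial_b_centre in the frame of tray below -0.075 m) or (y of finial_a_centre in the frame of tray below -0.075 m and y of finial_b_centre in the frame of tray above 0.075 m)) and y of finial_a_centre in the frame of tray between -0.125 and 0.125 m and y of finial_b_centre in the frame of tray between -0.125 and 0.125 m and x of finial_a_centre in the frame of tray between -0.025 and 0.025 m and x of finial_b_centre in the frame of tray between -0.025 and 0.025 m and z of each of finial_a_centre, finial_b_centre in the frame of tray below 0.013 m and angle between each of finial_a_centre, finial_b_centre's own z axis and vertical below 0.18 rad and angle between tray's own z axis and vertical below 0.07 rad and angular speed of tray below 0.1 rad/s and linear speed of each of finial_a, finial_b below 0.03 m/s); the robot touches nothing.
It fails at once if a large finial is tipped over (more than 40 degrees) (angle between any of finial_a_centre, finial_b_centre's own z axis and vertical above 0.7 rad).
It also fails if it takes over 58 s, if anything falls off the work surface, if the arm or the gripper's body presses on something with over 40 N, if the wrist force passes 120 N, or if a joint passes its speed limit or range.

### The arm

A 7-joint arm with a two-finger parallel gripper is mounted at the origin on the work surface. World frame = base frame: x ahead of the robot, y to its left, z up, the work surface at z = 0. Lengths are in m, angles in rad, forces in N, time in s.
With the tool pointing down it reaches from about 0.425 to 0.925 m from the base axis. Payload 6.8 kg.
Tool frame: the origin (TCP) lies at the very end of the fingers, on their centre line; the grasp point (between the pads) lies 19 mm behind it; y points along the fingers, x is the direction in which the jaws open and shut, and the axes are right-handed (so a half turn about y gives the same grasp; the last joint's range is limited). The gripper opens to 85 mm and grips with 20 to 120 N. Pads are 22 mm wide; open, the fingers measure 114 mm over their backs; the gripper's body (76 mm by 85 mm) begins 54 mm behind the grasp point. The pads swing forward as they close: fully open they stand 13 mm farther back than shut.
Start: joints at [-1.228, 0.477, 0.022, 1.555, -0.011, 1.109, -0.083], TCP at [0.294, 0.608, 0.231] pointing down, gripper open.
Joint ranges: [-2.96, 2.96], [-0.34, 2.1], [-1.41, 1.46], [0.24, 2.44], [-1.37, 4.51], [0.17, 1.92], [-2.96, 2.96]. Speed limits (rad/s): [2.39, 2.39, 3.14, 3.14, 3.14, 3.14, 3.14].

### API

Orientations are given as a rotation vector (axis times angle).
In Python, from bench import r, imaging gives the robot as it stands.
- The arm moves only by the shell command python3 -m jog 'ROWS' [FORCE]. ROWS is text: rows parted by semicolons, each of 7 numbers parted by spaces: the turn, a rotation vector about the tool's x, y, z in degrees, then the shift along the tool's x, y, z in mm, then the opening, from 0 (shut) to 1 (fully open). A call has exactly 5 rows; each row shifts and turns the commanded pose from where the row before left it, along the tool's axes as they then stand; what a row does not reach is not made up. A row lasts 1/12 s, in which the tool goes at most 41.7 mm and 7.16 degrees, less where a joint would pass 70% of its speed; a pose out of reach is approached as far as the arm can. A call with a gripper value outside its range is refused whole. The fingers move at their own pace and stop on an object; FORCE is the grip in N (left out, the last holds). Time passes only in rows, so rows that do not move let the fingers close, or fill a call up. It gives the time, the measured TCP pose, the force and the opening at its end, in the units of the state.
- r.get_obs(): the state, without advancing time (a new reading comes with each control period).
- imaging.grab_frame(name): name is "scene" or "top"; returns a dict with "color" (384x512x3 uint8, red, green, blue), "z_map" (384x512 float32, m along the optical axis (not along the pixel's ray), 0 where there is no reading), "fx", "fy", "cx", "cy" (pixels), "k1" (the pictures are not rectified: a ray, as slopes to the right and down, at radius r is drawn at 1 + k1 r^2 times it, then the intrinsics apply), "world_to_cam" (4x4, takes a point from world to camera coordinates). Camera axes: x right, y up, looking along -z (the intrinsics and any distortion apply to the point x, -y, -z); pixel columns grow to the right and rows downward; lengths in m; the calibration is good to about 2 mm. A picture is of the moment at which its call begins.
- r.hand_in(): hands the job in, once; it reports no verdict.
The state is a dict: "clock": time; "joints": joint angles; "qvel": joint speeds; "tau": joint torques, N m; "tcp_pos": TCP position; "orientation": TCP orientation; "contact_force": force on the tool from outside, world axes, zero at the start; "moment": the same for the moment, N m; "grip_width": finger opening in m.
Only numpy, scipy, OpenCV 4.12 (cv2) and the standard library are available. Lean on these libraries where they do the work, as an engineer would, in place of code of your own. Each camera call takes 0.05 s, during which the arm holds its last target.

## Working session

There is one attempt and no reset: what is moved stays moved. The work goes in short steps, Python scripts to look and compute and a shell command to move; the robot and the scene stay as the last step left them, time stands still between calls to the robot, and variables do not carry over. Pictures are saved under pics/ and viewed, and the job is handed in when it is done.

```bash
ls; mkdir -p pics; python3 - <<'E'
from bench import r, imaging
import cv2, numpy as np
print(r.get_obs())
for n in ("scene","top"):
    f=imaging.grab_frame(n)
    cv2.imwrite(f"pics/{n}0.png",f["color"][:,:,::-1])
    np.savez(f"{n}0.npz",**f)
    print({k:v for k,v in f.items() if k not in("color","z_map")})
E
```

```text
pics
{'clock': 0.0, 'joints': array([-1.22808634,  0.47779581,  0.02235789,  1.55647824, -0.01149494,
        1.10933918, -0.08309682]), 'qvel': array([-0.00053843,  0.00099663,  0.00053523, -0.00113812, -0.00015379,
       -0.00096345, -0.00029471]), 'tau': array([-4.83026051e-04, -5.96453047e+01,  1.60757292e+00, -2.81190580e+01,
        1.23606206e-02,  9.24974534e-03,  2.61049968e-05]), 'tcp_pos': array([0.29385138, 0.60699332, 0.23031767]), 'orientation': array([-1.39052709, -0.86996209,  0.87244831]), 'contact_force': array([-0.90616491, -0.09902488,  1.10900184]), 'moment': array([ 0.02030461, -0.05156954,  0.03821712]), 'grip_width': 0.08521253893272385}
{'fx': 365.3371098319595, 'fy': 365.3371098319595, 'cx': 259.3765401318581, 'cy': 187.74445838667592, 'k1': -0.11998522212579861, 'world_to_cam': array([[-0.42930019,  0.90315258, -0.00409361,  0.29400997],
       [-0.7317888 , -0.34518138,  0.58765208,  0.34687453],
       [ 0.52932645,  0.2552748 ,  0.80910338, -1.24268275],
       [ 0.        ,  0.        ,  0.        ,  1.        ]])}
{'fx': 405.49425604908015, 'fy': 405.49425604908015, 'cx': 258.5182255839765, 'cy': 196.98562292999964, 'k1': -0.07145098077632958, 'world_to_cam': array([[ 0.02627269, -0.99960926,  0.00954311, -0.07204352],
       [ 0.99405211,  0.02713355,  0.10547117, -0.56646124],
       [-0.1056889 ,  0.00671534,  0.99437657, -0.82757385],
       [ 0.        ,  0.        ,  0.        ,  1.        ]])}
```

View pics/scene0.png

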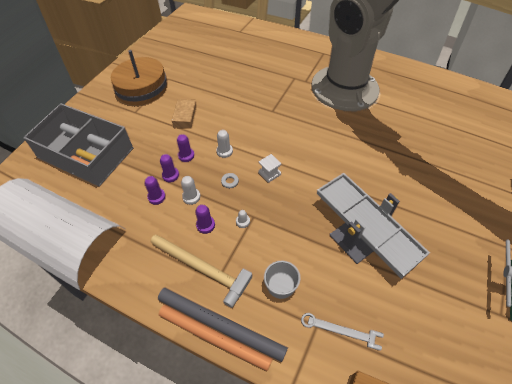

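View pics/top0.png

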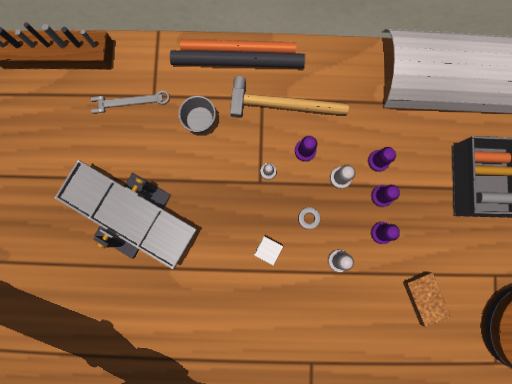

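```bash
cat > h.py <<'E'
import numpy as np, cv2
from scipy.spatial.transform import Rotation as R
def cloud(f):
    z=np.asarray(f["z_map"]);h,w=z.shape
    K=np.array([[f["fx"],0,f["cx"]],[0,f["fy"],f["cy"]],[0,0,1]],float)
    u,v=np.meshgrid(np.arange(w),np.arange(h))
    p=np.stack([u,v],-1).reshape(-1,1,2).astype(np.float64)
    s=cv2.undistortPoints(p,K,np.array([float(f["k1"]),0,0,0])).reshape(h,w,2)
    c=np.stack([s[...,0]*z,-s[...,1]*z,-z],-1)
    T=np.linalg.inv(np.asarray(f["world_to_cam"]))
    P=c@T[:3,:3].T+T[:3,3]
    P[z==0]=np.nan
    return P
E
python3 - <<'E'
from h import *
f=np.load("top0.npz");P=cloud(f);z=P[...,2]
im=np.clip(np.nan_to_num(z)/0.15,0,1)*255
cv2.imwrite("pics/h0.png",cv2.applyColorMap(im.astype(np.uint8),cv2.COLORMAP_JET))
# bench level
print(np.nanmedian(z[z<0.03]))
E
```

```text
0.0006353584748713392
```

View pics/h0.png

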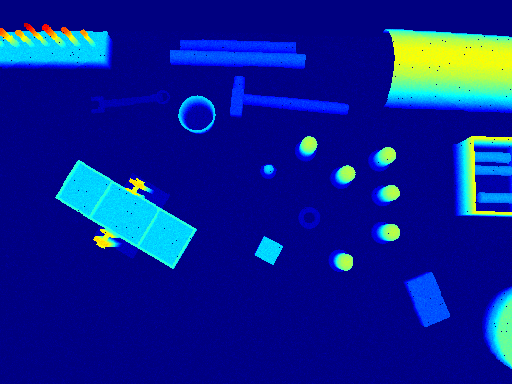

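In the top picture, these could be taken for a large finial:
- tall grey at (343,176) and (341,261)
- small grey at (268,171)
- square cap at (268,250)
- purple at (307,148), (382,159), (385,195) and (385,233)

By the description I choose the two tall grey ones. Next I'll check them in a close crop and measure.

```bash
python3 - <<'E'
from h import *
from scipy.optimize import least_squares
f=np.load("top0.npz");P=cloud(f);g=np.load("scene0.npz");Q=cloud(g)
cv2.imwrite("pics/crop0.png",cv2.resize(f["color"][130:290,250:410,::-1],None,fx=3.7,fy=3.7,interpolation=cv2.INTER_CUBIC))
for nm,(u,v) in dict(A=(344,175),B=(343,262),p1=(308,147),p2=(385,157),p3=(388,195),p4=(388,233)).items():
    c=P[v-3:v+4,u-3:u+4].reshape(-1,3); c=np.nanmedian(c,0)
    for nme,C in(("top",P),("scene",Q)):
        q=C.reshape(-1,3); q=q[np.isfinite(q).all(1)]
        m=(np.hypot(*(q[:,:2]-c[:2]).T)<0.04)
        s=q[m&(q[:,2]>.02)&(q[:,2]<.066)]
        fit=least_squares(lambda x:np.hypot(s[:,0]-x[0],s[:,1]-x[1])-.017,c[:2],loss='soft_l1',f_scale=.002)
        print(nm,nme,c.round(3),len(s),fit.x.round(4),np.abs(fit.fun).mean().round(4),q[m][:,2].max().round(3))
# tray
for nme,C in(("top",P),("scene",Q)):
    q=C.reshape(-1,3); q=q[np.isfinite(q).all(1)]
    c0=P[215,127]
    m=(np.hypot(*(q[:,:2]-c0[:2]).T)<0.19)&(q[:,2]>.035)&(q[:,2]<.07)
    s=q[m]; rect=cv2.minAreaRect((s[:,:2]*1000).astype(np.float32)); print(nme,rect,np.histogram(s[:,2],bins=10))
    u=q[(np.hypot(*(q[:,:2]-c0[:2]).T)<0.12)&(q[:,2]>.088)]; print('ears',len(u),u[:,:3].mean(0), u[:,2].max())
E
```

```text
A top [ 0.612 -0.228  0.079] 85 [ 0.6184 -0.236 ] 0.0002 0.087
A scene [ 0.612 -0.228  0.079] 141 [ 0.6178 -0.2349] 0.0007 0.084
B top [ 0.439 -0.226  0.081] 72 [ 0.4388 -0.2339] 0.0002 0.087
B scene [ 0.439 -0.226  0.081] 136 [ 0.4363 -0.2321] 0.0008 0.085
p1 top [ 0.667 -0.154  0.08 ] 79 [ 0.6772 -0.1571] 0.0002 0.086
p1 scene [ 0.667 -0.154  0.08 ] 139 [ 0.6765 -0.1559] 0.0005 0.084
p2 top [ 0.652 -0.312  0.079] 121 [ 0.6595 -0.3205] 0.0004 0.086
p2 scene [ 0.652 -0.312  0.079] 148 [ 0.6581 -0.3197] 0.0007 0.084
p3 top [ 0.574 -0.318  0.078] 108 [ 0.582 -0.328] 0.0005 0.086
p3 scene [ 0.574 -0.318  0.078] 132 [ 0.5788 -0.3264] 0.0009 0.083
p4 top [ 0.498 -0.317  0.08 ] 110 [ 0.5008 -0.3268] 0.0003 0.086
p4 scene [ 0.498 -0.317  0.08 ] 131 [ 0.4997 -0.3267] 0.001 0.086
top ((524.5258178710938, 217.33584594726562), (288.3025817871094, 139.0314178466797), 61.83509063720703) (array([   5,    5,   16,  770, 3854,  604,  143,  600,  369,   18]), array([0.03523537, 0.03868428, 0.04213319, 0.04558209, 0.049031  ,
       0.05247991, 0.05592881, 0.05937772, 0.06282663, 0.06627553,
       0.06972444]))
ears 330 [0.51992616 0.21767804 0.09507007] 0.10229705592992311
scene ((525.1432495117188, 217.422607421875), (290.72607421875, 139.85528564453125), 63.10029983520508) (array([  16,   16,   86, 1737, 1393,  237,  293,  525,   64,   19]), array([0.03554086, 0.03897615, 0.04241144, 0.04584674, 0.04928203,
       0.05271732, 0.05615262, 0.05958791, 0.0630232 , 0.0664585 ,
       0.06989379]))
ears 240 [0.52985619 0.21563117 0.09381834] 0.10056506277345545
```

View pics/crop0.png

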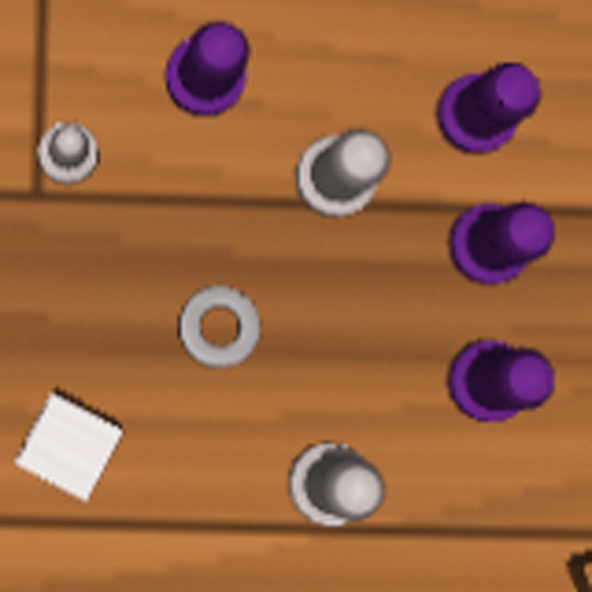

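The crop shows two tall plain grey finials: A at top pixel (343,176) and B at (341,261). Purple ones stand beside them, with the small finial and the square cap to the left, so the choice holds. Now I'll refine the tray pose and work out the moves.

```bash
cat >> h.py <<'E'
def tool():
    from bench import r
    o=r.get_obs(); return np.array(o["tcp_pos"]),R.from_rotvec(o["orientation"]),o
def goal(p,Rt=None):
    p0,R0,o=tool(); Rt=R0 if Rt is None else Rt
    d=(R0.inv()*Rt).as_rotvec(degrees=True)
    print("t",round(o["clock"],2),"pos",p0.round(4),"turn deg",d.round(2),"shift mm after turn",(Rt.inv().apply(np.array(p)-p0)*1000).round(1),
      "before turn",(R0.inv().apply(np.array(p)-p0)*1000).round(1))
def down(psi): # tool y down, tool x (jaw) at azimuth psi deg
    c,s=np.cos(np.radians(psi)),np.sin(np.radians(psi))
    x=np.array([c,s,0]);y=np.array([0,0,-1.]);return R.from_matrix(np.c_[x,y,np.cross(x,y)])
E
python3 - <<'E'
from h import *
p,R0,o=tool(); print(R0.as_matrix().round(3))
x=R0.as_matrix()[:,0]; print("jaw az",np.degrees(np.arctan2(x[1],x[0])), "pos az",np.degrees(np.arctan2(p[1],p[0])))
for n in("top0.npz","scene0.npz"):
    f=np.load(n);C=cloud(f);q=C.reshape(-1,3); q=q[np.isfinite(q).all(1)]
    m=(np.hypot(q[:,0]-.5245,q[:,1]-.217)<.16)&(q[:,2]>.04)&(q[:,2]<.066);s=q[m]
    a=np.radians(62); 
    for it in range(4):
        L=np.array([np.cos(a),np.sin(a)]);W=np.array([np.sin(a),-np.cos(a)])
        if it==0:c=np.array([.5245,.217])
        l=(s[:,:2]-c)@L;w=(s[:,:2]-c)@W
        k=(abs(w)<.05)&(abs(l)<.15)&(abs(l)>.03)
        rect=cv2.minAreaRect((s[k][:,:2]*1000).astype(np.float32))
        (cx,cy),(ww,hh),an=rect; 
        if hh>ww: an+=90
        an=(an+180)%180
        c=np.array([cx,cy])/1000;a=np.radians(an)
    fl=s[k];A=np.c_[fl[:,:2]-c,np.ones(len(fl))];A=A[fl[:,2]<.055];co=np.linalg.lstsq(A,fl[fl[:,2]<.055][:,2],rcond=None)[0]
    print(n,rect,an,co)
    L=np.array([np.cos(a),np.sin(a)]);print(c+.1*L,c-.1*L)
goal([.618,-.2355,.15],down(0));goal([.618,-.2355,.15],down(180)); goal([.618,-.2355,.15],down(-30));
goal([.618,-.2355,.15])
E
```

```text
[[ 0.436 -0.001 -0.9  ]
 [ 0.9   -0.002  0.436]
 [-0.002 -1.    -0.   ]]
jaw az 64.16989827385093 pos az 64.16881673920615
top0.npz ((525.0546264648438, 217.12075805664062), (288.3439636230469, 93.31546783447266), 61.71782684326172) 61.71782684326172 [-0.00179776 -0.00010198  0.05058987]
[0.57243605 0.30518324] [0.4776732  0.12905828]
scene0.npz ((523.312744140625, 217.6627197265625), (290.5618591308594, 96.10897827148438), 61.62355422973633) 61.62355422973633 [-0.00577978  0.00151637  0.04929209]
[0.570839   0.30564712] [0.47578649 0.12967832]
t 0.1 pos [0.2939 0.6071 0.2304] turn deg [ 6.000e-02  6.417e+01 -8.000e-02] shift mm after turn [ 324.1   80.4 -842.6] before turn [-617.    81.5 -658.8]
t 0.1 pos [0.2939 0.6071 0.2304] turn deg [-9.0000e-02 -1.1583e+02 -7.0000e-02] shift mm after turn [-324.1   80.4  842.6] before turn [-617.    81.5 -658.8]
t 0.1 pos [0.2939 0.6071 0.2304] turn deg [ 8.000e-02  9.417e+01 -7.000e-02] shift mm after turn [ 702.    80.4 -567.6] before turn [-617.    81.5 -658.8]
t 0.1 pos [0.2939 0.6071 0.2304] turn deg [0. 0. 0.] shift mm after turn [-617.    81.5 -658.8] before turn [-617.    81.5 -658.8]
```

```bash
python3 -m jog '0 6.4 0 0 0 0 1;0 6.4 0 0 0 0 1;0 6.4 0 0 0 0 1;0 6.4 0 0 0 0 1;0 6.4 0 0 0 0 1' 40; python3 -m jog '0 6.4 0 0 0 0 1;0 6.4 0 0 0 0 1;0 6.4 0 0 0 0 1;0 6.4 0 0 0 0 1;0 6.6 0 0 0 0 1'; python3 -m jog '0 0 0 13 0 -33.7 1;0 0 0 13 0 -33.7 1;0 0 0 13 0 -33.7 1;0 0 0 13 0 -33.7 1;0 0 0 13 0 -33.7 1'
python3 -c "
from h import *
goal([.618,-.2355,.15],down(0))"
```

```text
clock: 0.52
tcp_pos: [0.2939, 0.6073, 0.2307]
orientation: [-1.527, -0.435, 0.436]
contact_force: [-0.2, -0.2, -0.1]
grip_width: 0.0856
clock: 0.93
tcp_pos: [0.2939, 0.6073, 0.2308]
orientation: [-1.572, 0.005, -0.004]
contact_force: [0.2, 0.3, -0.3]
grip_width: 0.0851
clock: 1.35
tcp_pos: [0.3591, 0.4372, 0.2309]
orientation: [-1.571, 0.001, 0.0]
contact_force: [0.0, -0.0, -0.4]
grip_width: 0.086
t 1.35 pos [0.3591 0.4372 0.2309] turn deg [ 0.04 -0.01 -0.02] shift mm after turn [ 258.9   80.9 -672.7] before turn [ 259.1   81.2 -672.5]
```

```bash
python3 -m jog '0 0 0 13 4 -33.7 1;0 0 0 13 4 -33.7 1;0 0 0 13 4 -33.7 1;0 0 0 13 4 -33.7 1;0 0 0 13 4 -33.7 1'; python3 -m jog '0 0 0 13 4 -33.7 1;0 0 0 13 4 -33.7 1;0 0 0 13 4 -33.7 1;0 0 0 13 4 -33.7 1;0 0 0 13 4 -33.7 1';python3 -m jog '0 0 0 13 4 -33.7 1;0 0 0 13 4 -33.7 1;0 0 0 13 4 -33.7 1;0 0 0 13 4 -33.7 1;0 0 0 13 4 -33.7 1';python3 -m jog '0 0 0 13 4 -33.7 1;0 0 0 13 4 -33.7 1;0 0 0 13 4 -33.7 1;0 0 0 13 4 -33.7 1;0 0 0 12 4 -32.4 1'
python3 -c "
from h import *
goal([.618,-.2355,.03],down(0))
from bench import imaging
f=imaging.grab_frame('scene');cv2.imwrite('pics/s1.png',f['color'][:,:,::-1])"
```

```text
clock: 1.77
tcp_pos: [0.424, 0.2687, 0.211]
orientation: [-1.571, 0.0, 0.0]
contact_force: [0.2, 0.3, -0.2]
grip_width: 0.0855
clock: 2.18
tcp_pos: [0.4889, 0.1003, 0.1911]
orientation: [-1.571, 0.0, -0.0]
contact_force: [0.9, 0.7, -0.6]
grip_width: 0.0855
clock: 2.6
tcp_pos: [0.5539, -0.0681, 0.1709]
orientation: [-1.571, 0.001, 0.0]
contact_force: [0.4, 0.5, -0.2]
grip_width: 0.0854
clock: 3.02
tcp_pos: [0.6178, -0.2355, 0.1506]
orientation: [-1.571, 0.001, 0.0]
contact_force: [0.9, -0.8, -0.3]
grip_width: 0.085
t 3.02 pos [ 0.6178 -0.2355  0.1506] turn deg [-0.01 -0.03 -0.04] shift mm after turn [  0.2 120.6  -0. ] before turn [  0.2 120.6  -0. ]
```

View pics/s1.png

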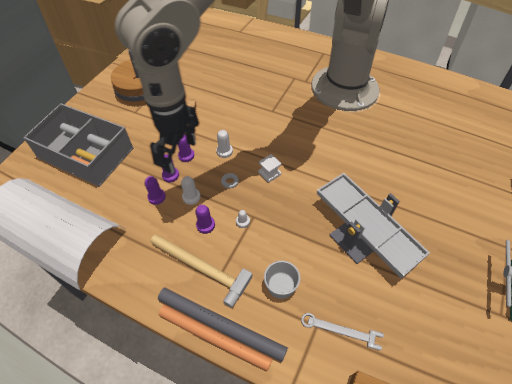

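The gripper stands above finial A, with its tips around (175,150) and A at (190,190). That matches the projected TCP at (180,160), so I'm descending.

```bash
python3 -m jog '0 0 0 0 15 0 1;0 0 0 0 15 0 1;0 0 0 0 15 0 1;0 0 0 0 15 0 1;0 0 0 0 15 0 1'; python3 -m jog '0 0 0 0 15 0 1;0 0 0 0 15 0 1;0 0 0 0 10 0 1;0 0 0 0 5 0 1;0 0 0 0 0 0 1'; python3 -m jog '0 0 0 0 0 0 0;0 0 0 0 0 0 0;0 0 0 0 0 0 0;0 0 0 0 0 0 0;0 0 0 0 0 0 0' 40;python3 -m jog '0 0 0 0 0 0 0;0 0 0 0 0 0 0;0 0 0 0 0 0 0;0 0 0 0 0 0 0;0 0 0 0 0 0 0' 40
```

```text
clock: 3.48
tcp_pos: [0.6173, -0.2335, 0.0751]
orientation: [-1.57, 0.001, 0.0]
contact_force: [-1.0, 1.1, -0.1]
grip_width: 0.0855
clock: 3.9
tcp_pos: [0.6169, -0.2335, 0.0299]
orientation: [-1.57, 0.002, 0.001]
contact_force: [-0.4, -0.2, -0.5]
grip_width: 0.0851
clock: 4.32
tcp_pos: [0.618, -0.2339, 0.0322]
orientation: [-1.571, -0.0, -0.001]
contact_force: [-0.2, 0.9, 2.9]
grip_width: 0.033
clock: 4.73
tcp_pos: [0.618, -0.2339, 0.0322]
orientation: [-1.571, -0.0, -0.001]
contact_force: [-1.5, 0.4, 6.8]
grip_width: 0.0329
```

```bash
python3 -m jog '0 0 0 0 -10 0 0;0 0 0 0 -20 0 0;0 0 0 0 -25 0 0;0 0 0 0 -25 0 0;0 0 0 0 -25 0 0'; python3 -m jog '0 0 0 0 -25 0 0;0 0 0 0 -15 0 0;0 0 0 0 0 0 0;0 0 0 0 0 0 0;0 0 0 0 0 0 0'
python3 - <<'E'
from h import *
from bench import imaging
f=imaging.grab_frame('scene');cv2.imwrite('pics/s2.png',cv2.resize(f['color'][60:260,100:300,::-1],None,fx=2.8,fy=2.8))
print(tool()[2]["grip_width"],tool()[2]["contact_force"])
goal([.5716,.3054,.16],down(0))
E
```

```text
clock: 5.15
tcp_pos: [0.6168, -0.2334, 0.137]
orientation: [-1.57, 0.002, 0.001]
contact_force: [-0.2, -0.3, -4.2]
grip_width: 0.0331
clock: 5.57
tcp_pos: [0.6166, -0.233, 0.1747]
orientation: [-1.57, 0.002, 0.002]
contact_force: [0.3, 0.5, -4.6]
grip_width: 0.033
0.03273506139913631 [-0.55196342  0.52668714 -4.20624378]
t 5.62 pos [ 0.6164 -0.233   0.1743] turn deg [-0.06 -0.02 -0.19] shift mm after turn [-44.8  14.3 538.4] before turn [-45.   15.1 538.4]
```

View pics/s2.png

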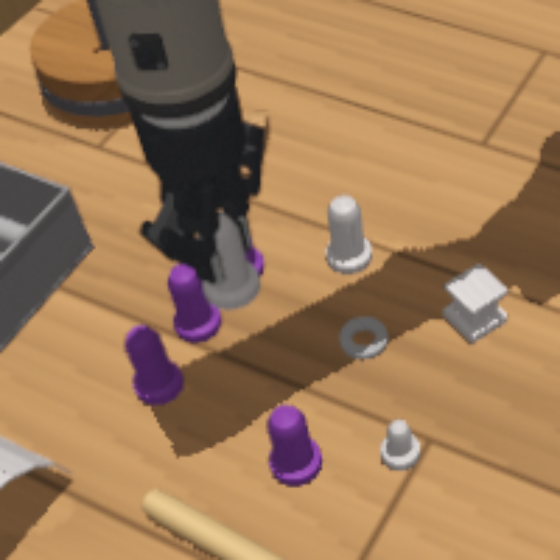

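Finial A hangs upright in the gripper at crop pixel (232,260); the others stand untouched. Carrying it over the far pan.

```bash
python3 -m jog '0 0 0 -3 0 20 0;0 0 0 -3 0 30 0;0 0 0 -3 0 36 0;0 0 0 -3 0 38 0;0 0 0 -3 0 38 0'; python3 -m jog '0 0 0 -3 0 38 0;0 0 0 -3 0 38 0;0 0 0 -3 0 38 0;0 0 0 -3 0 38 0;0 0 0 -3 0 38 0';python3 -m jog '0 0 0 -3 0 38 0;0 0 0 -3 0 38 0;0 0 0 -3 0 38 0;0 0 0 -3 0 38 0;0 0 0 -3 0 38 0';python3 -m jog '0 0 0 0 0 16 0;0 0 0 0 0 5 0;0 0 0 0 0 0 0;0 0 0 0 0 0 0;0 0 0 0 0 0 0'
python3 - <<'E'
from h import *
from bench import imaging
from scipy.optimize import least_squares
p,_,o=tool()
for n in("scene","top"):
    f=imaging.grab_frame(n);np.savez(n+"3.npz",**f);cv2.imwrite(f'pics/{n}3.png',f['color'][:,:,::-1])
    q=cloud(f).reshape(-1,3); q=q[np.isfinite(q).all(1)]
    m=(np.hypot(*(q[:,:2]-p[:2]).T)<.06)&(q[:,2]>p[2]-.05)&(q[:,2]<p[2]+.03);s=q[m];print(n,len(s))
    s=s[(s[:,2]<p[2]-.018)];print(len(s),s.min(0),s.max(0))
    if len(s)>20: print(least_squares(lambda x:np.hypot(s[:,0]-x[0],s[:,1]-x[1])-.024,p[:2],loss='soft_l1',f_scale=.002).x)
goal([.5716,.3054,.12],down(0))
E
```

```text
clock: 6.03
tcp_pos: [0.6013, -0.0705, 0.1746]
orientation: [-1.571, 0.004, 0.001]
contact_force: [1.5, 0.5, -2.8]
grip_width: 0.0329
clock: 6.45
tcp_pos: [0.5864, 0.1199, 0.1748]
orientation: [-1.572, 0.002, 0.001]
contact_force: [1.2, -0.3, -4.2]
grip_width: 0.0332
clock: 6.87
tcp_pos: [0.5715, 0.3097, 0.1745]
orientation: [-1.572, 0.002, 0.001]
contact_force: [0.6, -0.3, -3.9]
grip_width: 0.0331
clock: 7.28
tcp_pos: [0.5733, 0.3265, 0.1757]
orientation: [-1.573, 0.003, -0.002]
contact_force: [0.1, -0.1, -3.7]
grip_width: 0.0328
scene 387
185 [0.5578271  0.30220609 0.14109052] [0.59953648 0.34952018 0.15767757]
[0.57213409 0.32730463]
top 571
146 [0.55028048 0.30097365 0.14398841] [0.59856944 0.33093998 0.15770702]
[0.57467745 0.32678635]
t 7.38 pos [0.5735 0.3269 0.1762] turn deg [ 0.05 -0.2  -0.01] shift mm after turn [ -1.9  56.2 -21.5] before turn [ -1.8  56.2 -21.5]
```

View pics/scene3.png

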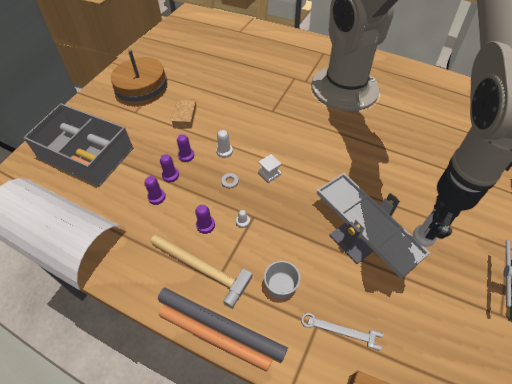

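Finial A hangs at scene pixel (425,235), and its axis is within about 1 mm of the TCP. I'll move it over the pan centre and lower it to just above the floor.

```bash
python3 -m jog '0 0 0 -1 0 -8 0;0 0 0 -1 0 -8 0;0 0 0 0 10 -5.5 0;0 0 0 0 10 0 0;0 0 0 0 10 0 0'; python3 -m jog '0 0 0 0 15 0 0;0 0 0 0 15 0 0;0 0 0 0 15 0 0;0 0 0 0 9 0 0;0 0 0 0 0 0 0'
python3 -c "
from h import *
goal([.5716,.3054,.082],down(0))
p,R0,o=tool();print(o['contact_force'])
# tray x axis (rocking), tilt of 7 deg with +L end down
a=np.radians(61.7);L=np.array([np.cos(a),np.sin(a),0]);ax=np.cross([0,0,1.],L)
print('tilt tool',R0.inv().apply(ax)*7, R.from_rotvec(ax*np.radians(7)).apply(L))
piv=np.array([.5242,.2174,.085])
for d in range(0,8):
  Rt=R.from_rotvec(ax*np.radians(d)); print(d,(R0.inv().apply(Rt.apply(np.array([.5716,.3054,.082])-piv)+piv-[.5716,.3054,.082])*1000).round(2))
"
```

```text
clock: 7.8
tcp_pos: [0.5708, 0.3067, 0.1452]
orientation: [-1.571, 0.002, -0.001]
contact_force: [0.3, 0.0, -4.0]
grip_width: 0.0331
clock: 8.22
tcp_pos: [0.5689, 0.3073, 0.0891]
orientation: [-1.573, 0.003, 0.004]
contact_force: [-1.1, 0.2, -4.2]
grip_width: 0.033
t 8.22 pos [0.5689 0.3073 0.0891] turn deg [ 0.15  0.01 -0.25] shift mm after turn [ 2.7  7.1 -1.9] before turn [ 2.7  7.1 -1.8]
[-1.07304415  0.2384685  -4.22674241]
tilt tool [-6.1629201   0.01824043  3.31934981] [ 0.47055443  0.87391441 -0.12186934]
0 [0. 0. 0.]
1 [-0.02  1.74 -0.05]
2 [-0.06  3.49 -0.14]
3 [-0.12  5.23 -0.24]
4 [-0.18  6.97 -0.38]
5 [-0.27  8.7  -0.54]
6 [-0.36 10.44 -0.73]
7 [-0.47 12.16 -0.95]
```

```bash
python3 -m jog '0 0 0 1.4 0 -1 0;0 0 0 1.3 2 -0.9 0;0 0 0 0 2 0 0;0 0 0 0 2 0 0;0 0 0 0 1 0 0'
python3 -m jog '-1.2 0 0.7 0 2.4 0 0;-1.2 0 0.7 0 2.4 0 0;-1.2 0 0.7 0 2.4 0 0;-1.2 0 0.7 0 2.4 0 0;-1.2 0 0.6 0 2.4 0 0'
python3 -c "
from h import *
p,R0,o=tool();print(p,o['contact_force'],R0.as_matrix()[:,1])
from bench import imaging
for n in ('scene','top'):
  f=imaging.grab_frame(n);cv2.imwrite(f'pics/{n}4.png',cv2.resize(f['color'][140:300,300:460,::-1] if n=='scene' else f['color'][130:290,30:230,::-1],None,fx=3.5,fy=3.5))"
```

```text
clock: 8.63
tcp_pos: [0.5738, 0.3059, 0.0855]
orientation: [-1.57, 0.0, -0.001]
contact_force: [-0.5, -0.4, -4.1]
grip_width: 0.0332
clock: 9.05
tcp_pos: [0.5735, 0.3056, 0.0732]
orientation: [-1.677, 0.048, 0.048]
contact_force: [0.1, -0.1, -1.4]
grip_width: 0.0328
[0.57354699 0.30562731 0.07320515] [ 0.14603339 -0.06454032 -1.40295072] [-0.06005593 -0.1066761  -0.99247846]
```

View pics/scene4.png

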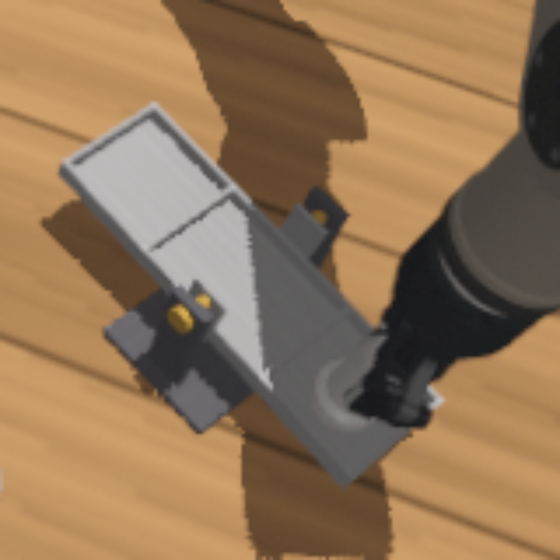

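The finial's foot is in the far pan at crop (345,385), and the tray has begun to tip with it: force down from 4.1 to 1.4 N. I'll lower it the last few mm.

```bash
python3 -m jog '0 0 0 0 1 0 0;0 0 0 0 1 0 0;0 0 0 0 1 0 0;0 0 0 0 0 0 0;0 0 0 0 0 0 0'
```

```text
clock: 9.57
tcp_pos: [0.5732, 0.3053, 0.0705]
orientation: [-1.674, 0.048, 0.047]
contact_force: [-0.2, 1.3, -1.0]
grip_width: 0.0328
```

```bash
python3 -m jog '0 0 0 0 1 0 0;0 0 0 0 0.8 0 0;0 0 0 0 0 0 0;0 0 0 0 0 0 0;0 0 0 0 0 0 0'; python3 -m jog '0 0 0 0 0 0 0.45;0 0 0 0 0 0 0.5;0 0 0 0 0 0 0.6;0 0 0 0 0 0 0.8;0 0 0 0 0 0 1'; python3 -m jog '0 0 0 0 0 0 1;0 0 0 0 0 0 1;0 0 0 0 0 0 1;0 0 0 0 0 0 1;0 0 0 0 0 0 1'
python3 - <<'E'
from h import *
from bench import imaging
for n in ('scene','top'):
  f=imaging.grab_frame(n);cv2.imwrite(f'pics/{n}5.png',cv2.resize(f['color'][140:300,300:460,::-1] if n=='scene' else f['color'][130:290,30:230,::-1],None,fx=3.5,fy=3.5))
E
```

```text
clock: 9.98
tcp_pos: [0.5732, 0.3052, 0.07]
orientation: [-1.674, 0.048, 0.047]
contact_force: [-5.1, 1.1, 7.8]
grip_width: 0.0328
clock: 10.4
tcp_pos: [0.5732, 0.3045, 0.0684]
orientation: [-1.675, 0.048, 0.047]
contact_force: [0.2, 0.5, 0.3]
grip_width: 0.0736
clock: 10.82
tcp_pos: [0.573, 0.3048, 0.0685]
orientation: [-1.675, 0.048, 0.047]
contact_force: [-0.6, 0.1, 0.8]
grip_width: 0.0855
```

View pics/scene5.png

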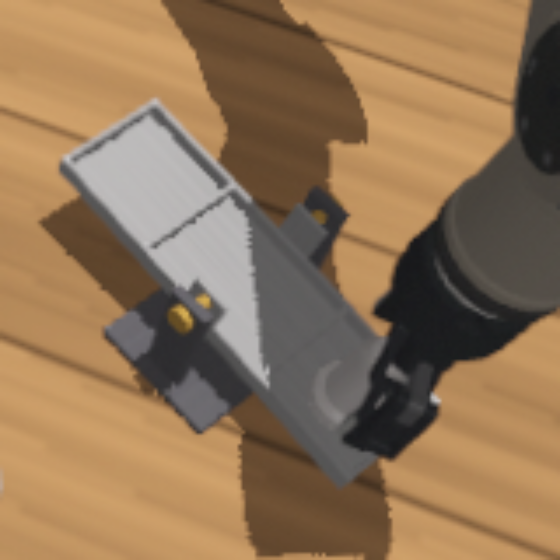

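The jaws are open with finial A standing in the tipped pan at crop (345,380). Retracting along the tool axis, then levelling the tool.

```bash
python3 -m jog '0 0 0 0 -10 0 1;0 0 0 0 -20 0 1;0 0 0 0 -30 0 1;0 0 0 0 -30 0 1;0 0 0 0 -20 0 1'; python3 -m jog '6 0 -3.4 0 -10 0 1;0 0 0 0 0 0 1;0 0 0 0 0 0 1;0 0 0 0 0 0 1;0 0 0 0 0 0 1'
python3 -c "
from h import *
goal([.4375,-.233,.15],down(0));goal([.4375,-.233,.15],down(-25))"
```

```text
clock: 11.33
tcp_pos: [0.5808, 0.3169, 0.1815]
orientation: [-1.673, 0.045, 0.044]
contact_force: [0.7, 1.3, -0.8]
grip_width: 0.0855
clock: 11.75
tcp_pos: [0.5796, 0.3183, 0.1869]
orientation: [-1.572, 0.001, 0.002]
contact_force: [0.5, 0.3, 0.3]
grip_width: 0.085
t 11.75 pos [0.5796 0.3183 0.1869] turn deg [ 0.07  0.05 -0.1 ] shift mm after turn [-142.1   36.9 -551.3] before turn [-142.6   37.9 -551.1]
t 11.75 pos [0.5796 0.3183 0.1869] turn deg [ 0.1  25.05 -0.08] shift mm after turn [ 104.1   36.9 -559.7] before turn [-142.6   37.9 -551.1]
```

```bash
python3 -m jog '0 0 0 -9.5 0 -36.7 1;0 0 0 -9.5 0 -36.7 1;0 0 0 -9.5 0 -36.7 1;0 0 0 -9.5 0 -36.7 1;0 0 0 -9.5 0 -36.7 1';python3 -m jog '0 0 0 -9.5 2 -36.7 1;0 0 0 -9.5 2 -36.7 1;0 0 0 -9.5 2 -36.7 1;0 0 0 -9.5 2 -36.7 1;0 0 0 -9.5 2 -36.7 1';python3 -m jog '0 0 0 -9.5 5 -36.7 1;0 0 0 -9.5 5 -36.7 1;0 0 0 -9.5 5 -36.7 1;0 0 0 -9.5 5 -36.7 1;0 0 0 -9.5 5 -36.7 1';python3 -m jog '0 0 0 0 0 0 1;0 0 0 0 0 0 1;0 0 0 0 0 0 1;0 0 0 0 0 0 1;0 0 0 0 0 0 1'
python3 - <<'E'
from h import *
from bench import imaging
from scipy.optimize import least_squares
goal([.4375,-.233,.03],down(0))
for n in ('scene','top'):
  f=imaging.grab_frame(n);cv2.imwrite(f'pics/{n}6.png',f['color'][:,:,::-1]);np.savez(n+"6.npz",**f)
  q=cloud(f).reshape(-1,3); q=q[np.isfinite(q).all(1)]
  for c in((.4375,-.233),(.575,.307)):
    z0=.02 if c[1]<0 else .06
    m=(np.hypot(*(q[:,:2]-c).T)<.035)&(q[:,2]>z0)&(q[:,2]<z0+.046)&(q[:,2]>.06+ .0 if c[1]>0 else True);s=q[m]
    if len(s)>10: print(n,c,len(s),least_squares(lambda x:np.hypot(s[:,0]-x[0],s[:,1]-x[1])-.017,c,loss='soft_l1',f_scale=.002).x)
  # empty pan floor plane, loaded tray tilt
  a=np.radians(61.7);L=np.array([np.cos(a),np.sin(a)]);W=np.array([L[1],-L[0]])
  d=q[:,:2]-[.5242,.2174];l=d@L;w=d@W
  m=(l<-.06)&(l>-.135)&(abs(w)<.036)&(q[:,2]>.045)&(q[:,2]<.08)
  co=np.polyfit(l[m],q[m][:,2],1);print("pan",m.sum(),np.degrees(np.arctan(co[0])),np.polyval(co,-.095),np.polyval(co,-.1))
E
```

```text
clock: 12.17
tcp_pos: [0.5319, 0.133, 0.1868]
orientation: [-1.572, 0.001, 0.002]
contact_force: [-0.5, -0.6, 0.2]
grip_width: 0.0851
clock: 12.58
tcp_pos: [0.4846, -0.0506, 0.1772]
orientation: [-1.572, 0.0, 0.002]
contact_force: [0.8, -0.8, 0.2]
grip_width: 0.0854
clock: 13.0
tcp_pos: [0.4372, -0.2342, 0.152]
orientation: [-1.571, 0.0, 0.002]
contact_force: [0.9, 0.4, -0.2]
grip_width: 0.0854
clock: 13.42
tcp_pos: [0.4383, -0.2315, 0.1525]
orientation: [-1.57, -0.002, 0.003]
contact_force: [0.0, 0.6, 0.5]
grip_width: 0.0853
t 13.42 pos [ 0.4383 -0.2315  0.1525] turn deg [-0.02  0.16 -0.02] shift mm after turn [ -0.8 122.5  -1.5] before turn [ -0.7 122.5  -1.6]
scene (0.4375, -0.233) 133 [ 0.43632301 -0.2321358 ]
scene (0.575, 0.307) 183 [0.57474561 0.30728614]
pan 664 -4.890099391584105 0.06119531188965118 0.061623092770301265
top (0.4375, -0.233) 72 [ 0.43877609 -0.23387536]
top (0.575, 0.307) 193 [0.57447634 0.30534562]
pan 1336 -4.02345611515106 0.06276362376698259 0.06311531482690173
```

View pics/top6.png

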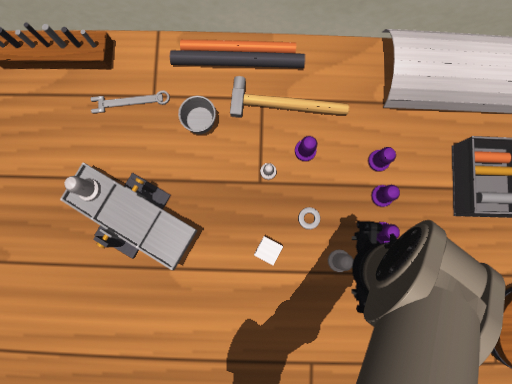

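View pics/scene6.png

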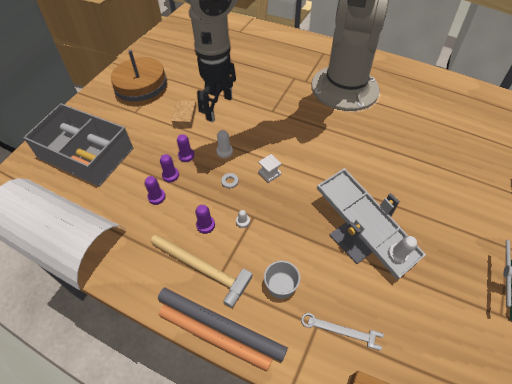

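Top view: finial A stands in the upper-left pan at (80,185) and the tray is tipped toward it. By fit it sits about 103 mm along the tray and 2 mm across. The gripper is right over B, seen in the scene picture at (224,143). Descending on B.

```bash
python3 -m jog '0 0 0 -0.7 15 -1.5 1;0 0 0 0 15 0 1;0 0 0 0 15 0 1;0 0 0 0 15 0 1;0 0 0 0 15 0 1'; python3 -m jog '0 0 0 0 15 0 1;0 0 0 0 15 0 1;0 0 0 0 11 0 1;0 0 0 0 6 0 1;0 0 0 0 0 0 1'; python3 -m jog '0 0 0 0 0 0 0;0 0 0 0 0 0 0;0 0 0 0 0 0 0;0 0 0 0 0 0 0;0 0 0 0 0 0 0' 40;python3 -m jog '0 0 0 0 0 0 0;0 0 0 0 0 0 0;0 0 0 0 0 0 0;0 0 0 0 0 0 0;0 0 0 0 0 0 0' 40
```

```text
clock: 13.93
tcp_pos: [0.4372, -0.2337, 0.0771]
orientation: [-1.571, -0.001, 0.001]
contact_force: [0.6, 0.4, -0.5]
grip_width: 0.0852
clock: 14.35
tcp_pos: [0.4363, -0.234, 0.0298]
orientation: [-1.57, 0.001, 0.002]
contact_force: [-0.3, 0.8, 0.1]
grip_width: 0.0854
clock: 14.77
tcp_pos: [0.4372, -0.2346, 0.0314]
orientation: [-1.571, -0.001, -0.001]
contact_force: [-0.2, 0.7, 5.1]
grip_width: 0.0329
clock: 15.18
tcp_pos: [0.4372, -0.2347, 0.0314]
orientation: [-1.571, -0.001, -0.001]
contact_force: [-0.6, 0.4, 4.8]
grip_width: 0.0328
```

```bash
python3 -m jog '0 0 0 0 -10 0 0;0 0 0 0 -20 0 0;0 0 0 0 -25 0 0;0 0 0 0 -25 0 0;0 0 0 0 -25 0 0'; python3 -m jog '0 0 0 0 -25 0 0;0 0 0 0 -15 0 0;0 0 0 0 0 0 0;0 0 0 0 0 0 0;0 0 0 0 0 0 0'
cat >> h.py <<'E'
def pantarget(deg,l=-.101,h=-.0036,w=0.):
    a=np.radians(61.7);L=np.array([np.cos(a),np.sin(a),0]);ax=np.cross([0,0,1.],L)
    Rt=R.from_rotvec(ax*np.radians(deg)); piv=np.array([.5242,.2174,.085])
    W=np.array([L[1],-L[0],0])
    return piv+Rt.apply(L*l+W*w+np.array([0,0,h])), Rt*down(0)
E
python3 - <<'E'
from h import *
from bench import imaging
f=imaging.grab_frame('scene');cv2.imwrite('pics/s7.png',cv2.resize(f['color'][60:260,100:300,::-1],None,fx=2.8,fy=2.8))
p,Rt=pantarget(7);print(p,tool()[2]["contact_force"])
goal([p[0],p[1],.18],down(0));goal([p[0],p[1],.18],Rt)
E
```

```text
clock: 15.6
tcp_pos: [0.4357, -0.2344, 0.1369]
orientation: [-1.57, 0.002, 0.0]
contact_force: [0.6, 0.4, -4.1]
grip_width: 0.033
clock: 16.02
tcp_pos: [0.4358, -0.2339, 0.1747]
orientation: [-1.57, 0.002, 0.001]
contact_force: [0.2, -0.3, -5.0]
grip_width: 0.0331
[0.47646601 0.12874835 0.09373564] [-0.20440592 -1.32473543 -3.5811149 ]
t 16.07 pos [ 0.4356 -0.2339  0.1744] turn deg [-0.05 -0.02 -0.14] shift mm after turn [ 40.9  -5.6 362.7] before turn [ 40.7  -5.4 362.7]
t 16.07 pos [ 0.4356 -0.2339  0.1744] turn deg [-6.21 -0.01  3.17] shift mm after turn [ 39.3 -46.8 359.9] before turn [ 40.7  -5.4 362.7]
```

View pics/s7.png

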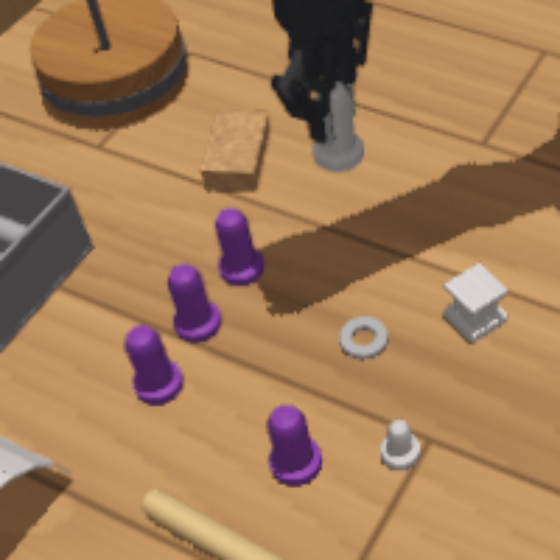

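Finial B hangs upright in the gripper at crop (338,140). Carrying it over the near pan.

```bash
python3 -m jog '0 0 0 4 0 20 0;0 0 0 4 0 30 0;0 0 0 4 0 38 0;0 0 0 4 0 38 0;0 0 0 4 0 38 0'; python3 -m jog '0 0 0 4 0 38 0;0 0 0 4 0 38 0;0 0 0 4 0 38 0;0 0 0 4 0 38 0;0 0 0 4 0 30 0';python3 -m jog '0 0 0 0 0 14 0;0 0 0 0 0 5 0;-2 0 1 0 0 0 0;-2 0 1 0 0 0 0;-2.2 0 1.2 0 0 0 0';python3 -m jog '0 0 0 0 0 0 0;0 0 0 0 0 0 0;0 0 0 0 0 0 0;0 0 0 0 0 0 0;0 0 0 0 0 0 0'
python3 - <<'E'
from h import *
p,Rt=pantarget(7); goal(p,Rt); goal(p+Rt.apply([0,-.008,0]),Rt)
E
```

```text
clock: 16.48
tcp_pos: [0.4556, -0.0692, 0.1745]
orientation: [-1.571, 0.003, 0.001]
contact_force: [0.7, 0.1, -4.1]
grip_width: 0.0331
clock: 16.9
tcp_pos: [0.4757, 0.1145, 0.1743]
orientation: [-1.571, 0.001, 0.003]
contact_force: [0.2, 0.1, -3.9]
grip_width: 0.0328
clock: 17.32
tcp_pos: [0.4761, 0.1285, 0.1748]
orientation: [-1.682, 0.049, 0.045]
contact_force: [0.5, 0.4, -4.0]
grip_width: 0.0331
clock: 17.73
tcp_pos: [0.4767, 0.1296, 0.1756]
orientation: [-1.678, 0.046, 0.043]
contact_force: [0.4, 0.8, -3.2]
grip_width: 0.0329
t 17.73 pos [0.4767 0.1296 0.1756] turn deg [ 0.   -0.11  0.1 ] shift mm after turn [ 4.5 81.4  8. ] before turn [ 4.4 81.4  8. ]
t 17.73 pos [0.4767 0.1296 0.1756] turn deg [ 0.   -0.11  0.1 ] shift mm after turn [ 4.5 73.4  8. ] before turn [ 4.4 73.4  8. ]
```

```bash
python3 -m jog '0 0 0 1.5 15 3 0;0 0 0 1.5 15 3 0;0 0 0 1.5 15 2 0;0 0 0 0 15 0 0;0 0 0 0 8 0 0'; python3 -m jog '0 0 0 0 4 0 0;0 0 0 0 0 0 0;0 0 0 0 0 0 0;0 0 0 0 0 0 0;0 0 0 0 0 0 0'
python3 - <<'E'
from h import *
from bench import imaging
p,Rt=pantarget(7); goal(p,Rt);print(tool()[2]["contact_force"])
for n in ('scene','top'):
  f=imaging.grab_frame(n);cv2.imwrite(f'pics/{n}8.png',cv2.resize(f['color'][140:300,300:460,::-1] if n=='scene' else f['color'][130:290,30:230,::-1],None,fx=3.5,fy=3.5))
E
```

```text
clock: 18.15
tcp_pos: [0.4767, 0.1304, 0.1058]
orientation: [-1.679, 0.046, 0.045]
contact_force: [-1.0, -0.3, -4.0]
grip_width: 0.0332
clock: 18.57
tcp_pos: [0.478, 0.1309, 0.1039]
orientation: [-1.678, 0.044, 0.043]
contact_force: [-0.1, 0.0, -3.7]
grip_width: 0.033
t 18.57 pos [0.478  0.1309 0.1039] turn deg [-0.02 -0.04  0.2 ] shift mm after turn [-0.9 10.4 -1. ] before turn [-0.9 10.4 -1. ]
[-0.09107034  0.00647302 -3.73854033]
```

View pics/scene8.png

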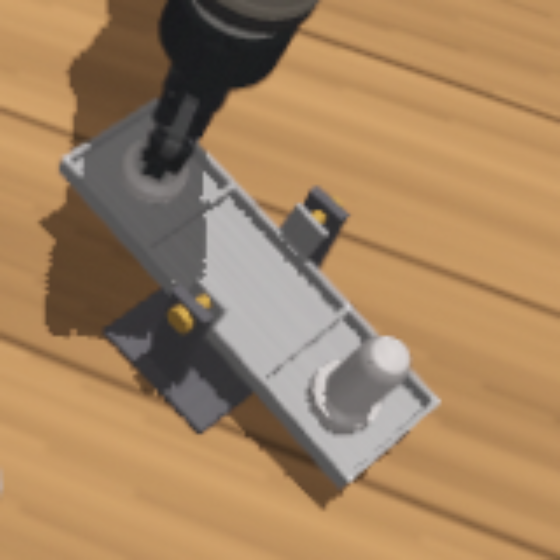

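B hovers over the near pan at crop (155,180) and A stands in the far pan at (345,390). Lowering to contact.

```bash
python3 -m jog '0 0 0 -0.5 3 -0.5 0;0 0 0 -0.4 2 -0.5 0;0 0 0 0 2 0 0;0 0 0 0 1 0 0;0 0 0 0 0 0 0'; python3 -m jog '0 0 0 0 1 0 0;0 0 0 0 1 0 0;0 0 0 0 0 0 0;0 0 0 0 0 0 0;0 0 0 0 0 0 0'; python3 -c "
from h import *
p,Rt=pantarget(0); goal(p,Rt)"
```

```text
clock: 19.08
tcp_pos: [0.4757, 0.1286, 0.095]
orientation: [-1.679, 0.045, 0.045]
contact_force: [-0.6, 0.1, -4.0]
grip_width: 0.033
clock: 19.5
tcp_pos: [0.476, 0.1286, 0.0934]
orientation: [-1.678, 0.045, 0.044]
contact_force: [0.2, 0.8, -2.6]
grip_width: 0.0329
t 19.5 pos [0.476  0.1286 0.0934] turn deg [ 6.19 -0.03 -3.19] shift mm after turn [ 0.3 12.  -0.1] before turn [ 1.  11.9  1.2]
```

Contact has begun. Now following the arc back to level.

```bash
python3 -m jog '0 0 0 0 1 0 0;1 0 -0.5 0 2 0 0;1 0 -0.5 0 2 0 0;1 0 -0.5 0 2 0 0;1 0 -0.5 0 2 0 0'; python3 -m jog '1 0 -0.5 0 2 0 0;1.2 0 -0.7 0 2 0 0;0 0 0 0 0 0 0;0 0 0 0 0 0 0;0 0 0 0 0 0 0'
cat >> h.py <<'E'
def tilt(f):
  q=cloud(f).reshape(-1,3); q=q[np.isfinite(q).all(1)]
  a=np.radians(61.7);L=np.array([np.cos(a),np.sin(a)]);W=np.array([L[1],-L[0]])
  d=q[:,:2]-[.5242,.2174];l=d@L;w=d@W
  m=(abs(l)<.055)&(abs(w)<.036)&(q[:,2]>.035)&(q[:,2]<.07)
  co=np.polyfit(l[m],q[m][:,2],1);print("tilt mid floor",m.sum(),np.degrees(np.arctan(co[0])).round(2))
  from scipy.optimize import least_squares
  for s in(1,-1):
    k=(np.hypot(l-.1*s,w)<.035)&(q[:,2]>.07)&(q[:,2]<.113)
    if k.sum()>20:
      x=least_squares(lambda x:np.hypot(l[k]-x[0],w[k]-x[1])-.017,[.1*s,0],loss='soft_l1',f_scale=.002).x; print("finial l,w",x.round(4),k.sum())
E
python3 - <<'E'
from h import *
from bench import imaging
p,Rt=pantarget(0); goal(p,Rt);print(tool()[2]["contact_force"])
for n in ('scene','top'):
  f=imaging.grab_frame(n);tilt(f);cv2.imwrite(f'pics/{n}9.png',cv2.resize(f['color'][140:300,300:460,::-1] if n=='scene' else f['color'][130:290,30:230,::-1],None,fx=3.5,fy=3.5))
E
```

```text
clock: 19.92
tcp_pos: [0.4761, 0.1284, 0.0847]
orientation: [-1.606, 0.015, 0.014]
contact_force: [-0.2, 3.1, 1.4]
grip_width: 0.0329
clock: 20.33
tcp_pos: [0.4755, 0.127, 0.0805]
orientation: [-1.571, 0.001, -0.001]
contact_force: [1.0, -0.2, 1.3]
grip_width: 0.0332
t 20.33 pos [0.4755 0.127  0.0805] turn deg [ 0.03 -0.07 -0.01] shift mm after turn [ 0.8 -0.9  1.4] before turn [ 0.8 -0.9  1.4]
[ 0.99114727 -0.18878257  1.34822395]
tilt mid floor 1018 0.39
finial l,w [0.102  0.0017] 177
finial l,w [-0.0985  0.0113] 80
tilt mid floor 192 1.65
finial l,w [0.1009 0.0024] 145
finial l,w [-0.0997  0.0012] 62
```

View pics/scene9.png

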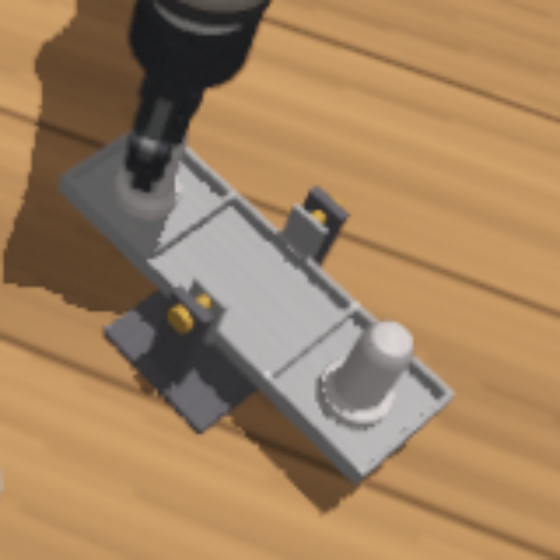

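The tray is level, with B seated at crop (145,190), A upright at (360,390), and the contact force near zero. Releasing.

```bash
python3 -m jog '0 0 0 0 0 0 0.45;0 0 0 0 0 0 0.5;0 0 0 0 0 0 0.6;0 0 0 0 0 0 0.8;0 0 0 0 0 0 1'; python3 -m jog '0 0 0 0 0 0 1;0 0 0 0 0 0 1;0 0 0 0 0 0 1;0 0 0 0 0 0 1;0 0 0 0 0 0 1'; python3 -m jog '0 0 0 0 -10 0 1;0 0 0 0 -20 0 1;0 0 0 0 -30 0 1;0 0 0 0 -30 0 1;0 0 0 0 -30 0 1'; python3 -m jog '0 0 0 0 -20 -20 1;0 0 0 0 0 -40 1;0 0 0 0 0 -40 1;0 0 0 0 0 -40 1;0 0 0 0 0 -40 1';python3 -m jog '0 0 0 0 0 0 1;0 0 0 0 0 0 1;0 0 0 0 0 0 1;0 0 0 0 0 0 1;0 0 0 0 0 0 1'
python3 - <<'E'
from h import *
from bench import imaging
for n in ('scene','top','top'):
  f=imaging.grab_frame(n);print(n);tilt(f);cv2.imwrite(f'pics/{n}10.png',cv2.resize(f['color'][140:300,300:460,::-1] if n=='scene' else f['color'],None,fx=1.5 if n=='top' else 3.5,fy=1.5 if n=='top' else 3.5)) 
E
```

```text
clock: 20.85
tcp_pos: [0.4752, 0.1276, 0.0802]
orientation: [-1.571, 0.001, 0.0]
contact_force: [-0.3, 0.7, -0.9]
grip_width: 0.0737
clock: 21.27
tcp_pos: [0.4754, 0.1276, 0.0804]
orientation: [-1.571, 0.0, -0.001]
contact_force: [0.8, -0.4, -1.1]
grip_width: 0.0855
clock: 21.68
tcp_pos: [0.4752, 0.1271, 0.2023]
orientation: [-1.571, 0.001, -0.001]
contact_force: [1.5, 0.7, -0.5]
grip_width: 0.0856
clock: 22.1
tcp_pos: [0.475, -0.0541, 0.2214]
orientation: [-1.57, -0.001, -0.001]
contact_force: [1.3, -0.0, -0.3]
grip_width: 0.0858
clock: 22.52
tcp_pos: [0.4754, -0.0509, 0.2204]
orientation: [-1.57, -0.002, 0.002]
contact_force: [0.0, 0.8, -0.3]
grip_width: 0.0855
scene
tilt mid floor 1016 -0.18
finial l,w [0.1024 0.0017] 170
finial l,w [-0.1013 -0.0009] 152
top
tilt mid floor 1821 -0.02
finial l,w [0.1009 0.0025] 147
finial l,w [-0.0997  0.0004] 74
top
tilt mid floor 1814 -0.06
finial l,w [0.101  0.0024] 151
finial l,w [-0.0997  0.0004] 75
```

View pics/scene10.png

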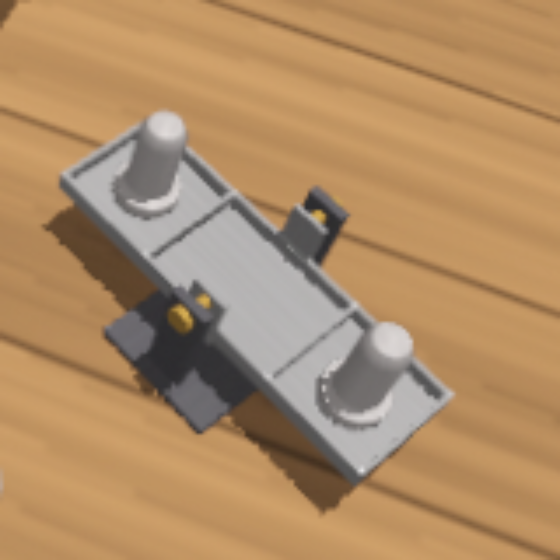

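View pics/top10.png

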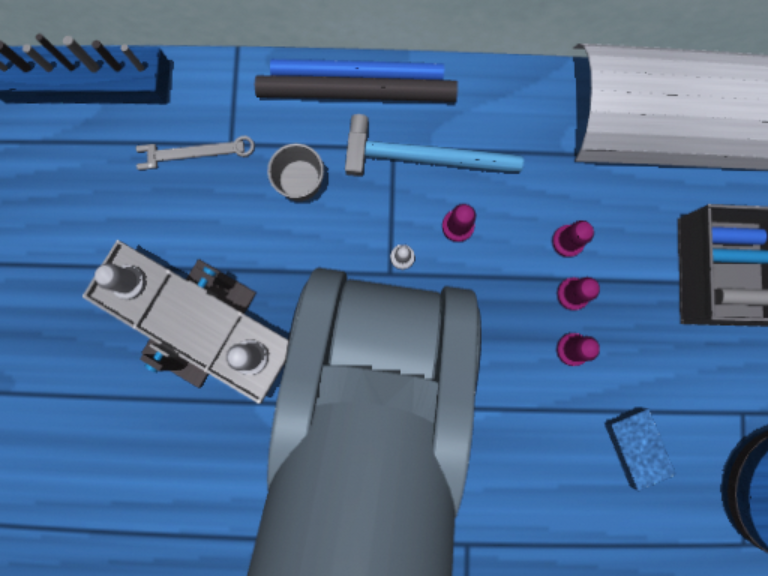

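Both large finials stand upright, one in each pan, at scene crop (148,185) and (358,390). The tray is level and the arm is clear. The top picture only has its red and blue swapped on saving. Handing in.

```bash
python3 -c "
from bench import r
print(r.hand_in())"
```

```text
the job is handed in; nothing more can be done
None
```

I stood one large grey finial in each end pan of the tray, kept them upright apart from a roughly 7° lean, and handed the job in at about 22.7 s. The lean was deliberate: I tilted each finial to follow the tray as it tipped. The other castings and tools were left alone.

**Last checks, after release:**
- **Position:** the finial axes are at about +101 to +102 mm and −100 to −101 mm along the tray, against a target of ±100 mm. Across the tray both are within 3 mm of centre.
- **Level:** the tray floor measured within 0.2° of level in both cameras.
- **Clear:** the gripper was open and had moved away from the tray, with the force at the tool near zero.

**Disagreements and failed readings:**
- The two cameras differed by about 2 mm on positions, as their calibration allows.
- While the arm was partly blocking the view, before release, the top camera read 1.7° of tilt and the scene camera put finial B 11 mm off centre across the tray. Neither reading recurred once the view was clear.
- A slope fit on the empty raised pan gave 4 to 5° instead of the expected 7°. I put that down to the rims being caught in the fit.

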